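# Charge the mill jar with balls using the scoop

### The job

Use the hand scoop to scoop mill balls out of the steel trough and tip them into the open porcelain jar until at least three balls are in it, without touching the balls with the gripper's fingers; every ball must end up either in the jar or in the trough. Then lay the scoop down flat on the plywood board, lengthwise along it and about in the middle. Leave the two glaze pots and the vase of brushes alone.

Things in the scene. Friction and masses are not known exactly. Their poses are not given: they have to be found in the camera images.
- scoop: aluminium hand scoop, about 220 g: pan open in front, sides sloping out at 45 degrees, back plate 34 mm high at x -50. Origin: middle of the pan's underside; x to the open front edge, z up. Pan bottom 100 mm long (x -50 to +50), 48 wide, 2.5 thick; sides rise to 27 mm, 100 mm apart at the top. Wooden handle: 18 x 18 mm bar, axis from (x -50, z 30) back and up to (x -115, z 80)
- scoop_grip (a point): point on the axis of the scoop's handle where it is easily taken: 88.5 mm behind and 59.6 mm above the scoop's origin; fingers close on it along the scoop's y (18 mm wide) when coming down vertically
- scoop_nose (a point): middle of the scoop's front edge at its underside (50 mm ahead of the scoop's origin)
- scoop_mid (a point): point in the underside plane below the middle of the scoop's whole length (33 mm behind the scoop's origin); the whole scoop with its handle is 172 mm long
- trough: fixed steel draining trough 222 mm long, 164 wide on top; floor 64 wide, sides sloping out at 45 degrees, 45 high. Floor falls 0.21 rad (12 degrees) along +x; low end closed by a plate 48 mm high, high end open so that a scoop can slide in down the slope. Origin on the table under its middle; x towards the low end, z up; top edges 52 mm (low end) to 98 mm (high end) above the table
- scoop_load (a point): middle of the space in the pan where balls lie (20 mm above the scoop's origin)
- jar_mid (a point): middle of the space inside the jar (on its axis, 40 mm above the table)
- trough_low (a point): middle of the foot of the inside of the end plate, on the floor of the trough at its low end (110 mm along x and 8 mm above the trough's origin)
- trough_high (a point): middle of the floor's edge at the open high end (x -105 mm, 54 mm above the table)
- jar: fixed open white porcelain mill jar, round and straight, 140 mm outside diameter, wall 6 mm, 100 mm high, inner floor 8 mm above the table. Origin: centre of its underside
- board: fixed flat plywood board 260 x 160 mm, 16 mm thick. Origin: centre of its underside on the table; x is its long direction
- ball1: white porcelain mill ball, 32 mm diameter, about 40 g, one of six alike; origin at its centre. All six start in the low end of the trough; smooth (friction about 0.3 on the scoop and trough); they roll, but stay put on slopes under about 7 degrees
- ball2: white porcelain mill ball, 32 mm diameter, about 40 g, one of six alike; origin at its centre. All six start in the low end of the trough; smooth (friction about 0.3 on the scoop and trough); they roll, but stay put on slopes under about 7 degrees
- ball3: white porcelain mill ball, 32 mm diameter, about 40 g, one of six alike; origin at its centre. All six start in the low end of the trough; smooth (friction about 0.3 on the scoop and trough); they roll, but stay put on slopes under about 7 degrees
- ball4: white porcelain mill ball, 32 mm diameter, about 40 g, one of six alike; origin at its centre. All six start in the low end of the trough; smooth (friction about 0.3 on the scoop and trough); they roll, but stay put on slopes under about 7 degrees
- ball5: white porcelain mill ball, 32 mm diameter, about 40 g, one of six alike; origin at its centre. All six start in the low end of the trough; smooth (friction about 0.3 on the scoop and trough); they roll, but stay put on slopes under about 7 degrees
- ball6: white porcelain mill ball, 32 mm diameter, about 40 g, one of six alike; origin at its centre. All six start in the low end of the trough; smooth (friction about 0.3 on the scoop and trough); they roll, but stay put on slopes under about 7 degrees
- pot1: bystander: closed grey glaze pot with a screw lid, 76 mm diameter, 90 mm high, origin at the centre of its underside
- pot2: bystander: another such glaze pot
- vase: bystander: white vase of brushes, 116 mm diameter, 200 mm high with the brushes, origin at the centre of its underside
Mind the look-alikes: they are no part of the job. Leave any black, pink or turquoise look-alike of the ball6 alone.

How it is judged:
On the way, in this order (a step that is already met when the one before it is completed fails the run):
1. at least one ball lies in the scoop's pan, lifted clear of the trough (ball more than 125 mm above the table) (((distance between ball1 and scoop_load below 0.055 m and height (world z) of ball1 above 0.125 m) or (distance between ball2 and scoop_load below 0.055 m and height (world z) of ball2 above 0.125 m) or (distance between ball3 and scoop_load below 0.055 m and height (world z) of ball3 above 0.125 m) or (distance between ball4 and scoop_load below 0.055 m and height (world z) of ball4 above 0.125 m) or (distance between ball5 and scoop_load below 0.055 m and height (world z) of ball5 above 0.125 m) or (distance between ball6 and scoop_load below 0.055 m and height (world z) of ball6 above 0.125 m))), for 0.2 s.
2. at least three balls are in the jar ((distance between each of ball1, ball2, ball3 and jar_mid below 0.066 m or distance between each of ball1, ball2, ball4 and jar_mid below 0.066 m or distance between each of ball1, ball2, ball5 and jar_mid below 0.066 m or distance between each of ball1, ball2, ball6 and jar_mid below 0.066 m or distance between each of ball1, ball3, ball4 and jar_mid below 0.066 m or distance between each of ball1, ball3, ball5 and jar_mid below 0.066 m or distance between each of ball1, ball3, ball6 and jar_mid below 0.066 m or distance between each of ball1, ball4, ball5 and jar_mid below 0.066 m or distance between each of ball1, ball4, ball6 and jar_mid below 0.066 m or distance between each of ball1, ball5, ball6 and jar_mid below 0.066 m or distance between each of ball2, ball3, ball4 and jar_mid below 0.066 m or distance between each of ball2, ball3, ball5 and jar_mid below 0.066 m or distance between each of ball2, ball3, ball6 and jar_mid below 0.066 m or distance between each of ball2, ball4, ball5 and jar_mid below 0.066 m or distance between each of ball2, ball4, ball6 and jar_mid below 0.066 m or distance between each of ball2, ball5, ball6 and jar_mid below 0.066 m or distance between each of ball3, ball4, ball5 and jar_mid below 0.066 m or distance between each of ball3, ball4, ball6 and jar_mid below 0.066 m or distance between each of ball3, ball5, ball6 and jar_mid below 0.066 m or distance between each of ball4, ball5, ball6 and jar_mid below 0.066 m)), for 0.3 s.
At the end, for the whole second after the job is handed in: At least 3 balls inside the jar, all others in jar or trough; scoop at rest flat on the board (tilt under 7 degrees), within 17 degrees of the board's long direction (either way round), middle of its length within 60 mm along and 40 mm across of the board's centre ((distance between each of ball1, ball2, ball3 and jar_mid below 0.066 m or distance between each of ball1, ball2, ball4 and jar_mid below 0.066 m or distance between each of ball1, ball2, ball5 and jar_mid below 0.066 m or distance between each of ball1, ball2, ball6 and jar_mid below 0.066 m or distance between each of ball1, ball3, ball4 and jar_mid below 0.066 m or distance between each of ball1, ball3, ball5 and jar_mid below 0.066 m or distance between each of ball1, ball3, ball6 and jar_mid below 0.066 m or distance between each of ball1, ball4, ball5 and jar_mid below 0.066 m or distance between each of ball1, ball4, ball6 and jar_mid below 0.066 m or distance between each of ball1, ball5, ball6 and jar_mid below 0.066 m or distance between each of ball2, ball3, ball4 and jar_mid below 0.066 m or distance between each of ball2, ball3, ball5 and jar_mid below 0.066 m or distance between each of ball2, ball3, ball6 and jar_mid below 0.066 m or distance between each of ball2, ball4, ball5 and jar_mid below 0.066 m or distance between each of ball2, ball4, ball6 and jar_mid below 0.066 m or distance between each of ball2, ball5, ball6 and jar_mid below 0.066 m or distance between each of ball3, ball4, ball5 and jar_mid below 0.066 m or distance between each of ball3, ball4, ball6 and jar_mid below 0.066 m or distance between each of ball3, ball5, ball6 and jar_mid below 0.066 m or distance between each of ball4, ball5, ball6 and jar_mid below 0.066 m) and (distance between ball1 and jar_mid below 0.066 m or (x of ball1 in the frame of trough between -0.12 and 0.12 m and y of ball1 in the frame of trough between -0.08 and 0.08 m and height (world z) of ball1 below 0.1 m)) and (distance between ball2 and jar_mid below 0.066 m or (x of ball2 in the frame of trough between -0.12 and 0.12 m and y of ball2 in the frame of trough between -0.08 and 0.08 m and height (world z) of ball2 below 0.1 m)) and (distance between ball3 and jar_mid below 0.066 m or (x of ball3 in the frame of trough between -0.12 and 0.12 m and y of ball3 in the frame of trough between -0.08 and 0.08 m and height (world z) of ball3 below 0.1 m)) and (distance between ball4 and jar_mid below 0.066 m or (x of ball4 in the frame of trough between -0.12 and 0.12 m and y of ball4 in the frame of trough between -0.08 and 0.08 m and height (world z) of ball4 below 0.1 m)) and (distance between ball5 and jar_mid below 0.066 m or (x of ball5 in the frame of trough between -0.12 and 0.12 m and y of ball5 in the frame of trough between -0.08 and 0.08 m and height (world z) of ball5 below 0.1 m)) and (distance between ball6 and jar_mid below 0.066 m or (x of ball6 in the frame of trough between -0.12 and 0.12 m and y of ball6 in the frame of trough between -0.08 and 0.08 m and height (world z) of ball6 below 0.1 m)) and x of scoop_mid in the frame of board between -0.06 and 0.06 m and y of scoop_mid in the frame of board between -0.04 and 0.04 m and z of scoop_mid in the frame of board between 0.01 and 0.024 m and angle between scoop's own z axis and vertical below 0.12 rad and angle between the x axis of scoop and the x axis of board, either way round below 0.3 rad and linear speed of scoop below 0.02 m/s); the robot touches nothing.
It fails at once if the fingers touch a ball (contact force between the fingers and ball1 above 0.5 N or contact force between the fingers and ball2 above 0.5 N or contact force between the fingers and ball3 above 0.5 N or contact force between the fingers and ball4 above 0.5 N or contact force between the fingers and ball5 above 0.5 N or contact force between the fingers and ball6 above 0.5 N).
It fails at once if a glaze pot or the vase is moved more than 30 mm or tipped over (distance of any of pot1, pot2, vase from where it was at the start of the episode above 0.03 m or angle between any of pot1, pot2, vase's own z axis and vertical above 0.5 rad).
It also fails if it takes over 64 s, if anything falls off the work surface, if the arm or the gripper's body presses on something with over 40 N, if the wrist force passes 120 N, or if a joint passes its speed limit or range.

### The arm

A 7-joint arm with a two-finger parallel gripper is mounted at the origin on the work surface. World frame = base frame: x ahead of the robot, y to its left, z up, the work surface at z = 0. Lengths are in m, angles in rad, forces in N, time in s.
With the tool pointing down it reaches from about 0.425 to 0.875 m from the base axis. Payload 8.4 kg.
Tool frame: the origin (TCP) lies midway between the tips of the shut fingers; the grasp point (between the pads) lies 19 mm behind it; z points along the fingers, y is the line along which they close (so a half turn about z gives the same grasp; the last joint's range is limited). The gripper opens to 85 mm and grips with 20 to 120 N. Pads are 22 mm wide; open, the fingers measure 114 mm over their backs; the gripper's body (76 mm by 85 mm) begins 54 mm behind the grasp point. The pads swing forward as they close: fully open they stand 13 mm farther back than shut.
Start: joints at [1.179, 0.333, 0.04, 1.465, -0.013, 1.343, -0.059], TCP at [0.188, -0.622, 0.231] pointing down, gripper open.
Joint ranges: [-2.58, 2.58], [-0.38, 2.09], [-1.3, 1.39], [0.25, 2.4], [-1.5, 4.64], [0.08, 2.09], [-2.65, 2.65]. Speed limits (rad/s): [2.22, 2.22, 2.79, 2.79, 3.14, 3.14, 3.14].

### API

Orientations are given as a rotation vector (axis times angle).
In Python, from plant import * gives the robot as it stands. The module is installed in compiled form; this text tells all that it offers.
- The arm moves only by the tool send_rows, never from a script. Its argument "deltas" is a list of rows, each a list of 4 numbers: the shift along the tool's x, y, z in units of 0.025 m (1.0 is 0.025 m), then the turn about the tool's z in units of 6 degrees (1.0 is 6 degrees). In form: [[dx, dy, dz, turn], ...]. A call has 1 to 12 rows; each row shifts and turns the commanded pose from where the row before left it, along the tool's axes as they then stand; what a row does not reach is not made up. A row lasts 1/12 s, in which the tool goes at most 41.7 mm and 7.16 degrees, less where a joint would pass 70% of its speed; a pose out of reach is approached as far as the arm can. A call with a number of a shift or a turn outside -1 to 1 is refused whole. A call with a gripper value outside its range is refused whole. "claw" is the closure, from 0 (fully open) to 1 (shut), set as the call begins (left out, the last holds). The fingers move at their own pace and stop on an object; "force" is the grip in N (left out, the last holds). Time passes only in rows, so rows that do not move let the fingers close. It gives the time, the measured TCP pose, the force, the opening and the grip force at its end, in the units of the state.
- state(): the state, without advancing time (a new reading comes with each control period).
- read_camera(name): name is "scene" or "top" or "wrist"; returns the picture (400x640x3 uint8, red, green, blue); there is no depth.
- camera_model(name): a dict with "camera_matrix" (3x3 intrinsics, pixels), "rvec" (rotation vector, rad) and "tvec" (3), from world to camera coordinates, as OpenCV has them; the wrist camera has in their place "T_tool_cam" (4x4, takes a point from camera to tool coordinates, whose origin is the TCP and whose axes are the flange's). Camera axes: x right, y down, z forward; pixel columns grow to the right and rows downward; lengths in m; the calibration is good to about 2 mm. A picture is of the moment at which its call begins: read the wrist's pose just before it. camera_model takes no time and is no camera call.
- hand_in(): hands the job in; it is judged then, once.
The state is a dict: "t": time; "q": joint angles; "joint_velocities": joint speeds; "joint_efforts": joint torques, N m; "tool_pos": TCP position; "eef_rot": TCP orientation; "force": force on the tool from outside, world axes, zero at the start; "ft_torque": the same for the moment, N m; "gripper_width": finger opening in m; "finger_force": force on a finger pad.
Only numpy, scipy, OpenCV 4.12 (cv2) and the standard library are available. Lean on these libraries where they do the work, as an engineer would, in place of code of your own. Each camera call takes 0.05 s, during which the arm holds its last target. There are 200 camera calls.

## Working session

There is one attempt and no reset: what is moved stays moved. The work goes in short steps, Python scripts to look and compute and a tool call to move; the robot and the scene stay as the last step left them, time stands still between calls to the robot, and variables do not carry over. Pictures are saved under pics/ and viewed, at most 12 in all, crops included, and the job is handed in when it is done.

Besides the shell and the picture viewer there is one more tool, called after "Emit:" by a JSON object that holds its "method" and its "body", one argument or row to a line. send_rows: Moves the arm, as the interface text tells. Shifts and turns lie within -1 to 1; 1 stands for 0.025 m of shift or 6 degrees of turn. Its arguments: {"type":"object","properties":{"deltas":{"type":"array","items":{"type":"array","items":{"type":"number","minimum":-1,"maximum":1}}},"claw":{"type":"number"},"force":{"type":"number"}},"required":["deltas"]}

```bash
mkdir -p pics
cat > h.py <<'E'
from plant import *
import numpy as np, cv2
from scipy.spatial.transform import Rotation as R
def cam(n):
    m=camera_model(n)
    if 'rvec' in m:
        Rm=R.from_rotvec(np.ravel(m['rvec'])).as_matrix(); t=np.ravel(m['tvec'])
        return np.array(m['camera_matrix']),Rm.T,-Rm.T@t
    s=state();Rt=R.from_rotvec(s['eef_rot']).as_matrix();T=np.array(m['T_tool_cam'])
    return np.array(m['camera_matrix']),Rt@T[:3,:3],Rt@T[:3,3]+np.array(s['tool_pos'])
def ray(c,uv):
    K,Rw,o=c; d=Rw@np.linalg.inv(K)@np.array([uv[0],uv[1],1.]); return o,d/np.linalg.norm(d)
def onz(c,uv,z):
    o,d=ray(c,uv); return o+d*(z-o[2])/d[2]
def tri(c1,u1,c2,u2):
    o1,d1=ray(c1,u1);o2,d2=ray(c2,u2)
    s=np.linalg.lstsq(np.c_[d1,-d2],o2-o1,rcond=None)[0]
    a,b=o1+s[0]*d1,o2+s[1]*d2
    return (a+b)/2,np.linalg.norm(a-b)
def proj(c,P):
    K,Rw,o=c;p=K@(Rw.T@(np.array(P)-o));return p[:2]/p[2]
def snap(n,f):
    im=read_camera(n);cv2.imwrite('pics/'+f+'.png',im[:,:,::-1]);return im
E
python3 - <<'E'
from h import *
s=state();print({k:np.round(v,3) for k,v in s.items()})
for n in('scene','top'):
    snap(n,n+'0');c=cam(n);print(n,c[2],c[1][:,2],c[0][0,0])
print(camera_model('wrist'))
E
```

```text
{'t': np.float64(0.0), 'q': array([ 1.179,  0.334,  0.04 ,  1.466, -0.013,  1.343, -0.058]), 'joint_velocities': array([ 0.   ,  0.001, -0.001, -0.001,  0.001, -0.002, -0.001]), 'joint_efforts': array([-1.0000e-03, -6.5856e+01,  1.3650e+00, -4.0557e+01,  1.7000e-02,
        1.3000e-02, -0.0000e+00]), 'tool_pos': array([ 0.187, -0.622,  0.23 ]), 'eef_rot': array([-3.106, -0.458,  0.   ]), 'force': array([ 0.369, -0.94 ,  0.324]), 'ft_torque': array([-0.019, -0.007,  0.012]), 'finger_force': np.float64(0.0), 'gripper_width': np.float64(0.086)}
scene [1.14647557 0.0729128  0.86443762] [-0.56038098 -0.10153937 -0.82198717] 443.0389032555153
top [ 4.82764443e-01 -2.60331490e-04  1.24982650e+00] [ 0.10970283 -0.00489304 -0.99395239] 396.333177697049
{'camera_matrix': array([[287.11057494,   0.        , 318.38734194],
       [  0.        , 287.11057494, 198.10631911],
       [  0.        ,   0.        ,   1.        ]]), 'T_tool_cam': array([[ 1.85435297e-04, -9.48145090e-01, -3.17837778e-01,
         8.16378429e-02],
       [ 9.99998672e-01,  6.90409248e-04, -1.47614010e-03,
        -1.24923841e-03],
       [ 1.61903313e-03, -3.17837082e-01,  9.48143960e-01,
        -1.43673675e-01],
       [ 0.00000000e+00,  0.00000000e+00,  0.00000000e+00,
         1.00000000e+00]])}
```

View pics/scene0.png

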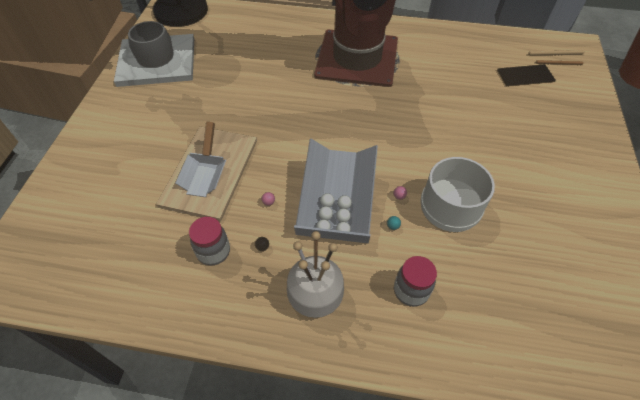

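View pics/top0.png

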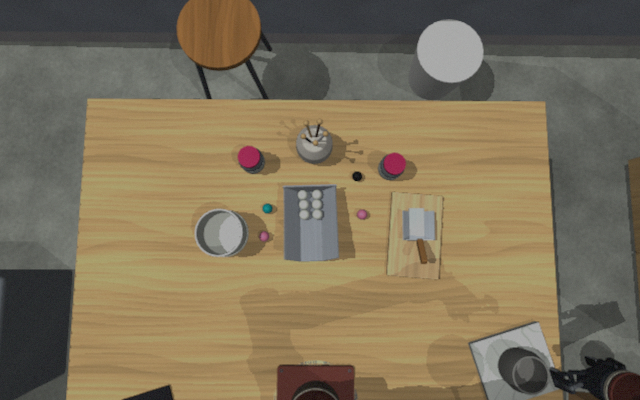

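The scene view shows the scoop on the board (about 205,170, handle towards the robot), the trough with six balls at its far end (335,210) and the jar (457,195). In the top view these are at scoop (419,230), trough (311,222) and jar (221,233). Next I'll enlarge crops to pick out features.

Run:
```python
from h import *
t=cv2.imread('pics/top0.png');s=cv2.imread('pics/scene0.png')
a=cv2.resize(t[180:290,185:455],(800,326),interpolation=cv2.INTER_CUBIC)
b=cv2.resize(s[115:245,150:500],(740,274),interpolation=cv2.INTER_CUBIC)
b=cv2.copyMakeBorder(b,0,0,0,60,0)
cv2.imwrite('pics/crop0.png',np.vstack([a,b]))
for n,im in(('top',t),('scene',s)):
    h=cv2.cvtColor(im,cv2.COLOR_BGR2HSV)
    for nm,lo,hi in(('handle',(3,110,40),(14,255,160)),('white',(0,0,170),(180,40,255)),('steel',(100,15,60),(130,80,200))):
        m=cv2.inRange(h,lo,hi); k,l,st,ce=cv2.connectedComponentsWithStats(m)
        print(n,nm,[(st[i].tolist(),ce[i].round(1).tolist()) for i in range(1,k) if st[i][4]>25 and 115<ce[i][1]<300 and 140<ce[i][0]<500])
```

```text
top handle []
top white [([410, 208, 14, 28, 234], [416.4, 222.3]), ([220, 216, 22, 36, 378], [229.8, 233.2])]
top steel [([284, 185, 54, 76, 3018], [310.8, 227.2]), ([403, 212, 31, 27, 405], [420.7, 225.6])]
scene handle [([204, 123, 10, 32, 108], [207.8, 138.4])]
scene white []
scene steel []
```

View pics/crop0.png

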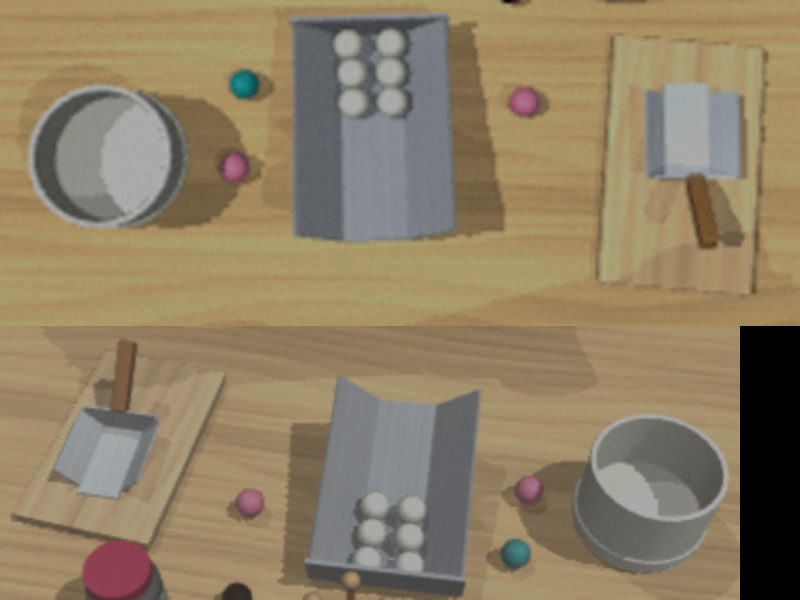

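```bash
cat > m.py <<'E'
from h import *
ct,cs=cam('top'),cam('scene')
T=lambda p:(185+(p[0]+.5)*270/800-.5,180+(p[1]+.5)*110/326-.5)
S=lambda p:(150+(p[0]+.5)*350/740-.5,115+(p[1]-326+.5)*130/274-.5)
P=dict(backL=((648,175),(158,414)),backR=((738,178),(85,408)),frontL=((665,84),(118,497)),frontR=((710,84),(80,490)),
hend=((707,243),(126,343)),hbase=((695,178),(121,408)),bfL=((613,36),(148,543)),bfR=((763,48),(14,517)),bnL=((598,280),(225,374)),
thL=((293,237),(480,391)),thR=((455,229),(341,378)),tlL=((293,18),(463,592)),tlR=((447,16),(308,568)),tfL=((345,240),(436,405)),tfR=((411,238),(376,400)),
jar=((109,156),(657,468)),b1=((353,102),(411,509)),b2=((392,101),(375,506)))
for k,(a,b) in P.items():
    p,e=tri(ct,T(a),cs,S(b));print(k,p.round(4),round(e*1e3,1))
E
python3 m.py
```

```text
backL [ 0.4987 -0.2631  0.0576] 0.3
backR [ 0.4957 -0.3553  0.0469] 3.8
frontL [ 0.594  -0.2891  0.021 ] 3.2
frontR [ 0.5937 -0.3343  0.0233] 6.1
hend [ 0.433  -0.3122  0.0965] 3.1
hbase [ 0.4956 -0.3097  0.0555] 2.6
bfL [ 0.6454 -0.2374  0.0184] 0.4
bfR [ 0.634 -0.397  0.012] 1.7
bnL [ 0.3907 -0.2175  0.0182] 0.6
thL [0.4363 0.0918 0.095 ] 0.6
thR [ 0.4446 -0.0638  0.0963] 3.3
tlL [0.6596 0.1009 0.038 ] 1.8
tlR [ 0.6618 -0.059   0.0434] 2.4
tfL [0.4319 0.044  0.0577] 2.2
tfR [ 0.4343 -0.0235  0.0559] 0.2
jar [0.5139 0.277  0.0969] 7.9
b1 [0.5718 0.0364 0.0456] 0.3
b2 [ 0.5731 -0.003   0.0436] 1.2
```

Emit:
{"method": "send_rows", "body": {
  "deltas": [
    [0,0,0,0.93],
    [0,0,0,0.93],
    [0,0,0,0.93],
    [0,0,0,0]
  ],
  "claw": 0
}}

```text
t: 0.43
tool_pos: [0.1875, -0.6221, 0.2308]
eef_rot: [-3.141, 0.006, 0.001]
force: [-0.1, -0.3, -0.3]
gripper_width: 0.0856
finger_force: 0.0
```

Emit:
{"method": "send_rows", "body": {
  "deltas": [
    [0.8,-0.95,0,0],
    [0.8,-0.95,0,0],
    [0.8,-0.95,0,0],
    [0.8,-0.95,0,0],
    [0.8,-0.95,0,0],
    [0.8,-0.95,0,0],
    [0.8,-0.95,0,0],
    [0.8,-0.95,0,0],
    [0.8,-0.95,0,0],
    [0.8,-0.95,0,0],
    [0.8,-0.95,0,0],
    [0.8,-0.95,0,0]
  ]
}}

```text
t: 1.43
tool_pos: [0.4281, -0.3358, 0.2313]
eef_rot: [3.141, 0.007, -0.0]
force: [0.5, -0.6, 0.1]
gripper_width: 0.0856
finger_force: 0.0
```

Run:
```python
from h import *
s=state();print(s['t'],s['tool_pos'].round(4),R.from_rotvec(s['eef_rot']).as_matrix()[:,0].round(3))
snap('wrist','w1');c=cam('wrist');print(proj(c,[.457,-.31,.076]),proj(c,[.595,-.311,.016]),proj(c,[.43,-.31,.096]))
```

```text
1.4333 [ 0.4281 -0.3358  0.2313] [ 1.     0.004 -0.   ]
[301.84350997 159.1836658 ] [305.16763443  24.23582611] [300.85584741 189.2638169 ]
```

View pics/w1.png

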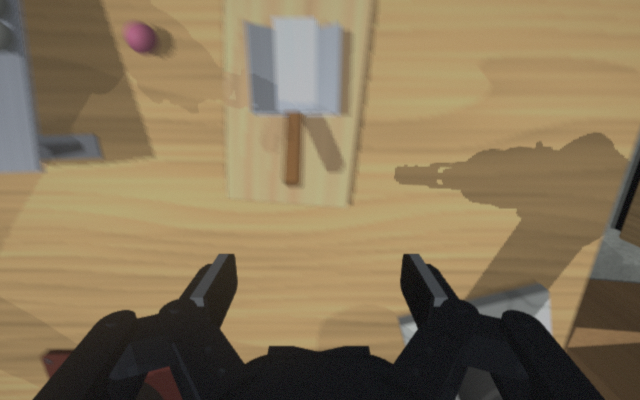

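The wrist view shows the handle from (293,113) to (292,184) and the pan front at (295,17), about 9 px left of where I predicted. I'll move closer and measure again.

Emit:
{"method": "send_rows", "body": {
  "deltas": [
    [0.3,-0.3,0.5,0],
    [0.3,-0.3,0.5,0],
    [0.3,-0.3,0.5,0],
    [0.3,-0.3,0.5,0],
    [0,0,0.5,0],
    [0,0,0.5,0],
    [0,0,0,0]
  ]
}}

```text
t: 2.07
tool_pos: [0.4555, -0.307, 0.1528]
eef_rot: [-3.139, -0.0, 0.007]
force: [-1.0, 0.4, -0.1]
gripper_width: 0.0858
finger_force: 0.0
```

Run:
```python
from h import *
s=state();print(s['t'],s['tool_pos'].round(4))
im=snap('wrist','w2');c=cam('wrist')
h=cv2.cvtColor(im,cv2.COLOR_RGB2HSV);m=cv2.inRange(h,(3,110,40),(14,255,170))
k,l,st,ce=cv2.connectedComponentsWithStats(m)
print([(st[i].tolist(),ce[i].round(1).tolist()) for i in range(1,k) if st[i][4]>80])
i=1+np.argmax(st[1:,4]); b=st[i]
for r in range(b[1],b[1]+b[3],6):
    u=np.where(l[r]==i)[0]; print(r,u.min(),u.max(),end='; ')
print(proj(c,[.457,-.31,.076]),onz(c,ce[i],.085))
```

```text
2.0667 [ 0.4555 -0.307   0.1528]
[]
152 331 332; 158 334 334; [323.49218722 204.36654302] [ 0.49908917 -0.31657893  0.085     ]
```

View pics/w2.png

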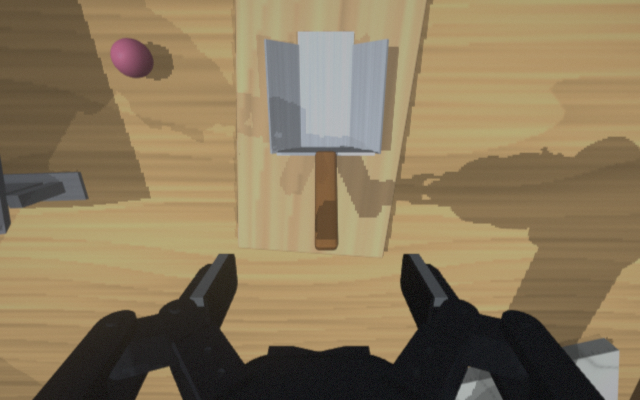

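Handle spans rows 152–250 at column ~326, parallel to tool x, which puts it about 4 mm off in y (≈ -0.311). Now I'll descend and grip.

Emit:
{"method": "send_rows", "body": {
  "deltas": [
    [0.06,0.16,0.8,0],
    [0,0,0.8,0],
    [0,0,0.8,0],
    [0,0,0.8,0],
    [0,0,0.6,0],
    [0,0,0,0],
    [0,0,0,0]
  ]
}}

```text
t: 2.7
tool_pos: [0.4585, -0.3117, 0.0615]
eef_rot: [-3.141, 0.0, 0.001]
force: [0.2, 0.2, 0.7]
gripper_width: 0.0854
finger_force: 0.0
```

Emit:
{"method": "send_rows", "body": {
  "deltas": [
    [0,0,0,0],
    [0,0,0,0],
    [0,0,0,0],
    [0,0,0,0],
    [0,0,0,0],
    [0,0,0,0],
    [0,0,0,0]
  ],
  "claw": 1,
  "force": 120
}}

```text
t: 3.28
tool_pos: [0.4593, -0.3114, 0.062]
eef_rot: [3.141, 0.001, 0.001]
force: [-1.2, 0.7, 4.7]
gripper_width: 0.0157
finger_force: 117.1
```

Emit:
{"method": "send_rows", "body": {
  "deltas": [
    [0,0,-0.5,0],
    [0,0,-0.5,0],
    [0,0,-0.5,0],
    [0,0,-0.5,0],
    [0,0,-0.5,0],
    [0,0,-0.5,0],
    [0,0,-0.5,0],
    [0,0,-0.5,0],
    [0,0,0,0],
    [0,0,0,0]
  ]
}}

```text
t: 4.12
tool_pos: [0.4593, -0.3114, 0.1621]
eef_rot: [3.141, 0.001, 0.002]
force: [-0.1, 0.1, -2.3]
gripper_width: 0.0155
finger_force: 117.4
```

```bash
cat > tilt.py <<'E'
# scoop pitch seen by the wrist camera: front edge of the bright pan, rim etc.
from h import *
import sys
s=state();print(s['t'],s['tool_pos'].round(4),s['force'].round(1),s['ft_torque'].round(2))
im=snap('wrist',sys.argv[1]);c=cam('wrist')
p=s['tool_pos']-[0,0,.019]; p=s['tool_pos']+np.array([0,0,.019])
Rt=R.from_rotvec(s['eef_rot']).as_matrix();yaw=np.arctan2(Rt[1,0],Rt[0,0])
print('yaw',np.degrees(yaw).round(1))
for a in map(float,sys.argv[2:]): # nose-down pitch, deg
    M=R.from_euler('zy',[yaw,np.radians(a)]).as_matrix()
    o=p-M@np.array([-.0885,0,.0596])
    f=lambda q:proj(c,o+M@np.array(q)).round(0).tolist()
    print(a,'nose',f([.05,0,.0025]),'backtop',f([-.05,.05,.027]),f([-.05,-.05,.027]),'hend',f([-.115,0,.08]),'origin',o.round(3))
E
python3 tilt.py w3 0 10 20
```

```text
4.1167 [ 0.4593 -0.3114  0.1621] [-0.1  0.1 -2.3] [-0.    0.15 -0.02]
yaw 0.0
0.0 nose [322.0, -12.0] backtop [233.0, 181.0] [410.0, 181.0] hend [322.0, 348.0] origin [ 0.548 -0.311  0.121]
10.0 nose [321.0, 24.0] backtop [237.0, 188.0] [406.0, 188.0] hend [322.0, 349.0] origin [ 0.536 -0.311  0.107]
20.0 nose [321.0, 57.0] backtop [240.0, 197.0] [403.0, 197.0] hend [322.0, 347.0] origin [ 0.522 -0.311  0.095]
```

View pics/w3.png

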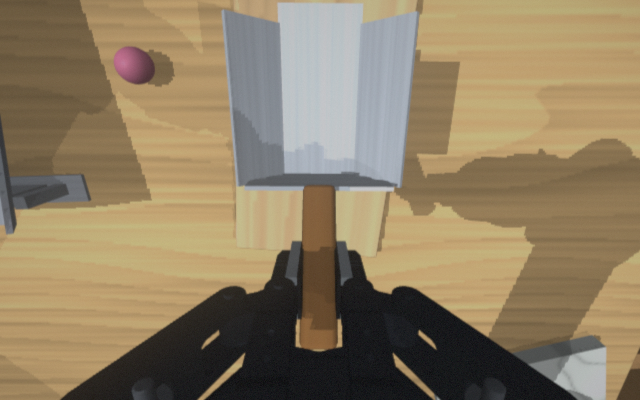

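The scoop is held level with no sag at 120 N: pan front at row 3, back plate at row 183. Next I'll carry it over the high end of the trough.

Emit:
{"method": "send_rows", "body": {
  "deltas": [
    [0,-0.9,-0.4,0],
    [0,-0.9,-0.4,0],
    [0,-0.9,-0.4,0],
    [0,-0.9,0,0],
    [0,-0.9,0,0],
    [0,-0.9,0,0],
    [-0.2,-0.9,0,0],
    [-0.2,-0.9,0,0],
    [-0.2,-0.9,0,0],
    [-0.2,-0.9,0,0],
    [-0.2,-0.9,0,0],
    [-0.2,-0.9,0,0]
  ]
}}

```text
t: 5.17
tool_pos: [0.4277, -0.0401, 0.1904]
eef_rot: [-3.141, -0.001, 0.003]
force: [0.5, -0.2, -2.9]
gripper_width: 0.0152
finger_force: 117.5
```

Emit:
{"method": "send_rows", "body": {
  "deltas": [
    [-0.2,-0.7,0,0],
    [-0.2,-0.7,0,0],
    [0,-0.5,0,-0.33],
    [0,-0.25,0,0],
    [0,0,0,0],
    [0,0,0,0]
  ]
}}

```text
t: 5.67
tool_pos: [0.4187, 0.0121, 0.1911]
eef_rot: [3.141, 0.055, -0.001]
force: [-0.2, -0.6, -2.6]
gripper_width: 0.0157
finger_force: 117.5
```

```bash
cat > balls.py <<'E'
from h import *
import sys
s=state();Rt=R.from_rotvec(s['eef_rot']).as_matrix()
print(s['t'],s['tool_pos'].round(4),'yaw',np.degrees(np.arctan2(Rt[1,0],Rt[0,0])).round(1),s['force'].round(1),s['ft_torque'].round(2))
n=sys.argv[1]; im=snap(n,sys.argv[2]);c=cam(n);z=float(sys.argv[3])
g=cv2.medianBlur(cv2.cvtColor(im,cv2.COLOR_RGB2GRAY),3)
a,b=(4,9) if n=='top' else (11,32)
k=cv2.HoughCircles(g,cv2.HOUGH_GRADIENT,1,8 if n=='top' else 20,param1=90,param2=9 if n=='top' else 22,minRadius=a,maxRadius=b)
for u,v,r in (k[0] if k is not None else []):
    px=im[int(v)-2:int(v)+3,int(u)-2:int(u)+3].reshape(-1,3).mean(0)
    if px.min()>110 and px.max()-px.min()<25:
        P=onz(c,(u,v),z)
        if .4<P[0]<.7: print((u,v,r),px.round(),P.round(3))
E
python3 balls.py wrist w4 .045; python3 balls.py top t4 .045
```

```text
5.6667 [0.4187 0.0121 0.1911] yaw 2.0 [-0.2 -0.6 -2.6] [-0.02  0.13 -0.  ]
5.7167 [0.4186 0.0117 0.1911] yaw 2.0 [ 1.1 -0.6 -3.2] [0.01 0.15 0.02]
(np.float32(301.5), np.float32(194.5), np.float32(4.6)) [177. 178. 176.] [0.632 0.044 0.045]
(np.float32(305.5), np.float32(204.5), np.float32(6.2)) [166. 168. 163.] [0.601 0.032 0.045]
(np.float32(316.5), np.float32(213.5), np.float32(4.6)) [176. 177. 175.] [ 0.574 -0.002  0.045]
(np.float32(315.5), np.float32(193.5), np.float32(4.6)) [174. 174. 173.] [0.635 0.001 0.045]
(np.float32(303.5), np.float32(213.5), np.float32(4.6)) [174. 175. 170.] [0.574 0.037 0.045]
(np.float32(315.5), np.float32(203.5), np.float32(4.6)) [175. 176. 174.] [0.604 0.001 0.045]
(np.float32(327.5), np.float32(193.5), np.float32(7.3)) [126. 131. 136.] [ 0.635 -0.035  0.045]
```

Emit:
{"method": "send_rows", "body": {
  "deltas": [
    [-0.1,0,0.6,0],
    [0,0,0.6,0],
    [0,0,0.6,0],
    [0,0,0.6,0],
    [0,0,0.5,0],
    [0,0,0.4,0],
    [0,0,0.3,0],
    [0,0,0,0],
    [0,0,0,0]
  ]
}}

```text
t: 6.52
tool_pos: [0.416, 0.0123, 0.1014]
eef_rot: [-3.141, -0.055, 0.001]
force: [0.2, -0.4, -2.5]
gripper_width: 0.0163
finger_force: 117.6
```

Emit:
{"method": "send_rows", "body": {
  "deltas": [
    [0,0,0.1,0],
    [0,0,0.1,0],
    [0,0,0,0]
  ]
}}

```text
t: 6.77
tool_pos: [0.4161, 0.0124, 0.0963]
eef_rot: [3.141, 0.055, 0.0]
force: [-0.6, 0.0, -2.8]
gripper_width: 0.0155
finger_force: 117.6
```

Emit:
{"method": "send_rows", "body": {
  "deltas": [
    [0,0,0,0],
    [0,0,0,0],
    [0,0,0,0],
    [0,0,0,0]
  ],
  "force": 20
}}

```text
t: 7.1
tool_pos: [0.4161, 0.0125, 0.0964]
eef_rot: [3.141, 0.055, 0.0]
force: [-0.4, -0.5, -3.2]
gripper_width: 0.0154
finger_force: 117.6
```

```bash
python3 tilt.py w5 0 6 12 18; python3 balls.py top t5 .045
```

```text
7.1 [0.4161 0.0125 0.0964] [-0.4 -0.5 -3.2] [-0.02  0.15 -0.04]
yaw 2.0
0.0 nose [321.0, -11.0] backtop [233.0, 181.0] [409.0, 182.0] hend [321.0, 347.0] origin [0.505 0.016 0.056]
6.0 nose [321.0, 12.0] backtop [235.0, 186.0] [406.0, 186.0] hend [322.0, 348.0] origin [0.498 0.016 0.047]
12.0 nose [320.0, 33.0] backtop [237.0, 191.0] [404.0, 190.0] hend [322.0, 348.0] origin [0.49  0.016 0.039]
18.0 nose [319.0, 52.0] backtop [238.0, 196.0] [401.0, 196.0] hend [322.0, 347.0] origin [0.482 0.016 0.031]
7.15 [0.4161 0.0125 0.0965] yaw 2.0 [-0.1  0.2 -2.5] [-0.01  0.15  0.  ]
(np.float32(303.5), np.float32(214.5), np.float32(4.6)) [176. 177. 176.] [0.571 0.037 0.045]
(np.float32(301.5), np.float32(194.5), np.float32(4.6)) [176. 177. 175.] [0.632 0.044 0.045]
(np.float32(316.5), np.float32(213.5), np.float32(4.6)) [176. 176. 175.] [ 0.574 -0.002  0.045]
(np.float32(302.5), np.float32(204.5), np.float32(4.6)) [176. 177. 175.] [0.601 0.041 0.045]
(np.float32(315.5), np.float32(203.5), np.float32(4.6)) [175. 176. 174.] [0.604 0.001 0.045]
(np.float32(316.5), np.float32(194.5), np.float32(5.0)) [176. 177. 175.] [ 0.632 -0.002  0.045]
```

Emit:
{"method": "send_rows", "body": {
  "deltas": [
    [0,0,0.1,0],
    [0,0,0.1,0],
    [0,0,0,0]
  ]
}}

```text
t: 7.45
tool_pos: [0.4197, 0.0127, 0.0936]
eef_rot: [3.141, 0.055, 0.012]
force: [4.1, -0.2, 10.2]
gripper_width: 0.0154
finger_force: 119.3
```

Emit:
{"method": "send_rows", "body": {
  "deltas": [
    [0,0,0,0],
    [0,0,0,0],
    [0,0,0,0],
    [0,0,0,0]
  ],
  "claw": 1,
  "force": 20
}}

```text
t: 7.78
tool_pos: [0.4197, 0.0127, 0.0936]
eef_rot: [3.141, 0.055, 0.012]
force: [3.8, 0.5, 10.6]
gripper_width: 0.0157
finger_force: 119.2
```

Emit:
{"method": "send_rows", "body": {
  "deltas": [
    [0,0,0,0],
    [0,0,0,0],
    [0,0,0,0],
    [0,0,0,0]
  ],
  "claw": 0.65,
  "force": 40
}}

```text
t: 8.12
tool_pos: [0.4157, 0.0125, 0.0911]
eef_rot: [-3.141, -0.055, 0.001]
force: [-0.1, 0.4, -0.4]
gripper_width: 0.0299
finger_force: 0.0
```

```bash
python3 tilt.py w6 0 6 12 18; python3 balls.py top t6 .045
```

```text
8.1167 [0.4157 0.0125 0.0911] [-0.1  0.4 -0.4] [-0.    0.04 -0.02]
yaw 2.0
0.0 nose [321.0, -11.0] backtop [233.0, 181.0] [409.0, 181.0] hend [321.0, 347.0] origin [0.504 0.016 0.05 ]
6.0 nose [321.0, 12.0] backtop [235.0, 186.0] [406.0, 186.0] hend [321.0, 348.0] origin [0.497 0.016 0.042]
12.0 nose [320.0, 32.0] backtop [237.0, 191.0] [404.0, 190.0] hend [322.0, 348.0] origin [0.49  0.016 0.033]
18.0 nose [319.0, 52.0] backtop [238.0, 196.0] [401.0, 196.0] hend [322.0, 347.0] origin [0.481 0.016 0.026]
8.1667 [0.4157 0.0125 0.091 ] yaw 2.0 [ 0.6  0.1 -0. ] [ 0.01 -0.03  0.02]
(np.float32(303.5), np.float32(214.5), np.float32(4.6)) [177. 177. 175.] [0.571 0.037 0.045]
(np.float32(301.5), np.float32(194.5), np.float32(4.6)) [176. 176. 175.] [0.632 0.044 0.045]
(np.float32(302.5), np.float32(203.5), np.float32(4.6)) [174. 175. 172.] [0.604 0.041 0.045]
(np.float32(316.5), np.float32(213.5), np.float32(4.6)) [176. 177. 175.] [ 0.574 -0.002  0.045]
(np.float32(328.5), np.float32(196.5), np.float32(8.4)) [124. 130. 135.] [ 0.626 -0.039  0.045]
(np.float32(314.5), np.float32(194.5), np.float32(6.0)) [168. 170. 167.] [0.632 0.004 0.045]
(np.float32(218.5), np.float32(249.5), np.float32(4.6)) [126. 128. 121.] [0.463 0.292 0.045]
(np.float32(316.5), np.float32(203.5), np.float32(4.6)) [176. 177. 175.] [ 0.604 -0.002  0.045]
```

View pics/w6.png

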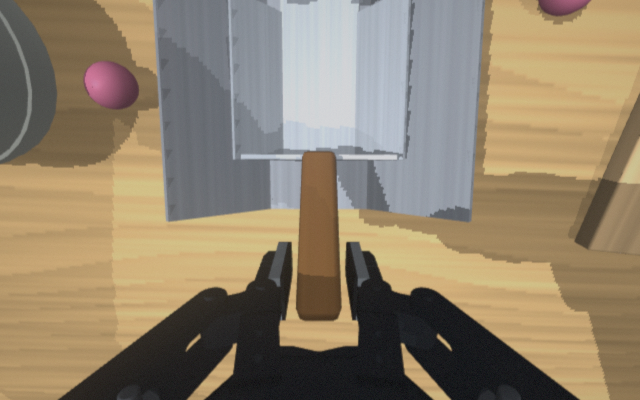

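The scoop now lies on the trough floor. Its back plate is at row 157 and the handle runs along column 319 between the fingers, ending at row 318, so it slid forward a little.

Run:
```python
from h import *
c=cam('wrist')
th=.21; yaw=np.radians(2); Mt=R.from_euler('z',yaw).as_matrix()
o0=np.array([.5506,.0175,0])
M=R.from_euler('zy',[yaw,th]).as_matrix()
for rx in(-.1,-.095,-.09,-.085,-.08,-.075,-.07):
    rear=o0+Mt@np.array([rx,0,.008+(.11-rx)*np.tan(th)])
    f=lambda q:rear+M@(np.array(q)+[.05,0,0])
    print(rx,rear.round(3),'bt',proj(c,f([-.05,.05,.027])).round(0),proj(c,f([-.05,-.05,.027])).round(0),'hend',proj(c,f([-.1205,0,.0871])).round(0),'grip',f([-.0885,0,.0596]).round(4),'nose',f([.05,0,0]).round(3))
```

```text
-0.1 [0.451 0.014 0.053] bt [231. 179.] [410. 179.] hend [323. 372.] grip [0.4255 0.0127 0.1191] nose [0.548 0.018 0.032]
-0.095 [0.456 0.014 0.052] bt [231. 169.] [410. 169.] hend [323. 360.] grip [0.4305 0.0128 0.118 ] nose [0.553 0.018 0.031]
-0.09 [0.461 0.014 0.051] bt [230. 160.] [411. 160.] hend [323. 347.] grip [0.4354 0.013  0.1169] nose [0.558 0.018 0.03 ]
-0.085 [0.466 0.015 0.05 ] bt [230. 151.] [411. 151.] hend [323. 334.] grip [0.4404 0.0132 0.1159] nose [0.563 0.018 0.029]
-0.08 [0.471 0.015 0.048] bt [230. 141.] [411. 141.] hend [323. 321.] grip [0.4454 0.0134 0.1148] nose [0.568 0.018 0.028]
-0.075 [0.476 0.015 0.047] bt [230. 132.] [412. 132.] hend [323. 308.] grip [0.4504 0.0135 0.1137] nose [0.573 0.018 0.027]
-0.07 [0.481 0.015 0.046] bt [229. 122.] [412. 122.] hend [323. 295.] grip [0.4554 0.0137 0.1127] nose [0.578 0.019 0.026]
```

Emit:
{"method": "send_rows", "body": {
  "deltas": [
    [0.3,0,-0.1,0],
    [0.3,0,-0.1,0],
    [0.27,0,0,0],
    [0,0,0,0]
  ]
}}

```text
t: 8.55
tool_pos: [0.4396, 0.0134, 0.0967]
eef_rot: [-3.14, -0.055, -0.002]
force: [-0.3, -0.0, -0.7]
gripper_width: 0.0297
finger_force: 0.0
```

Emit:
{"method": "send_rows", "body": {
  "deltas": [
    [0,0,0,0],
    [0,0,0,0],
    [0,0,0,0],
    [0,0,0,0]
  ],
  "claw": 1,
  "force": 40
}}

```text
t: 8.88
tool_pos: [0.4377, 0.0133, 0.0964]
eef_rot: [-3.141, -0.055, -0.0]
force: [1.4, 0.7, 0.2]
gripper_width: 0.0174
finger_force: 40.8
```

Emit:
{"method": "send_rows", "body": {
  "deltas": [
    [0,0,0,0]
  ],
  "claw": 0.98,
  "force": 60
}}

```text
t: 8.97
tool_pos: [0.4377, 0.0133, 0.0964]
eef_rot: [3.141, 0.055, 0.0]
force: [1.0, -0.2, -0.0]
gripper_width: 0.0173
finger_force: 59.4
```

Emit:
{"method": "send_rows", "body": {
  "deltas": [
    [0.39,0,0.085,0],
    [0.39,0,0.085,0],
    [0.39,0,0.085,0],
    [0.39,0,0.085,0],
    [0.39,0,0.085,0],
    [0,0,0,0]
  ]
}}

```text
t: 9.47
tool_pos: [0.4887, 0.0152, 0.0854]
eef_rot: [-3.14, -0.055, -0.002]
force: [2.4, 0.3, 4.4]
gripper_width: 0.017
finger_force: 59.6
```

```bash
python3 balls.py top t7 .045
```

```text
9.4667 [0.4887 0.0152 0.0854] yaw 2.0 [2.4 0.3 4.4] [-0.1  -0.81  0.01]
(np.float32(313.5), np.float32(208.5), np.float32(7.3)) [147. 151. 146.] [0.589 0.007 0.045]
(np.float32(317.5), np.float32(193.5), np.float32(4.6)) [178. 179. 177.] [ 0.635 -0.005  0.045]
(np.float32(301.5), np.float32(194.5), np.float32(5.0)) [179. 180. 178.] [0.632 0.044 0.045]
(np.float32(304.5), np.float32(213.5), np.float32(4.4)) [179. 180. 178.] [0.574 0.034 0.045]
(np.float32(303.5), np.float32(203.5), np.float32(6.2)) [178. 179. 177.] [0.604 0.038 0.045]
(np.float32(230.5), np.float32(222.5), np.float32(8.4)) [180. 180. 179.] [0.545 0.259 0.045]
```

Emit:
{"method": "send_rows", "body": {
  "deltas": [
    [0.3,0,0.065,0],
    [0.3,0,0.065,0],
    [0.3,0,0.065,0],
    [0.3,0,0.065,0],
    [0.3,0,0.065,0],
    [0,0,0,0]
  ]
}}

```text
t: 10.02
tool_pos: [0.5242, 0.0164, 0.0779]
eef_rot: [3.141, 0.055, -0.001]
force: [-1.3, -1.5, 7.4]
gripper_width: 0.0172
finger_force: 60.2
```

```bash
python3 balls.py top t8 .045;python3 - <<'E'
import cv2,numpy as np
a=cv2.imread('pics/t8.png')[175:270,270:350]
cv2.imwrite('pics/c8.png',cv2.resize(a,None,fx=6,fy=6,interpolation=2))
E
```

```text
10.0167 [0.5242 0.0164 0.0779] yaw 2.0 [-1.3 -1.5  7.4] [-0.08  0.05  0.03]
(np.float32(314.5), np.float32(193.5), np.float32(4.6)) [180. 180. 178.] [0.635 0.004 0.045]
(np.float32(304.5), np.float32(194.5), np.float32(4.4)) [181. 182. 180.] [0.632 0.035 0.045]
```

View pics/c8.png

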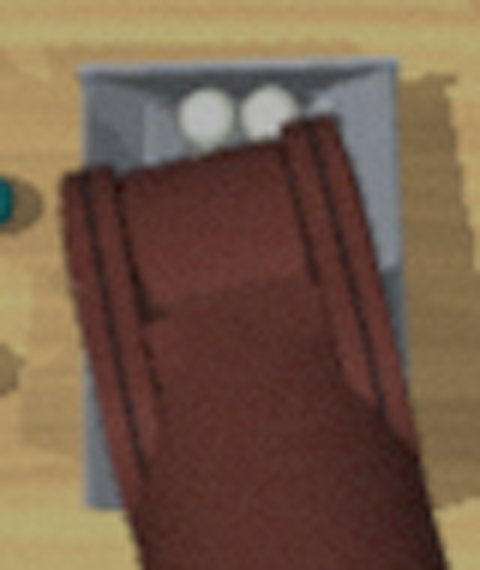

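Two front balls show at (313,193) and (304,194) in the top view, now squeezed together between the pan's sides. The other four are hidden under the arm. I'll push on a little, then lever the nose up about the pan's rear edge with a lighter grip.

Emit:
{"method": "send_rows", "body": {
  "deltas": [
    [0.15,0,0.03,0],
    [0.1,0,0.02,0],
    [0,0,0,0],
    [0,0,0,0]
  ],
  "claw": 1,
  "force": 40
}}

```text
t: 10.4
tool_pos: [0.5255, 0.0163, 0.0771]
eef_rot: [3.139, 0.055, -0.015]
force: [-28.8, -0.8, 36.5]
gripper_width: 0.0173
finger_force: 62.9
```

Emit:
{"method": "send_rows", "body": {
  "deltas": [
    [-0.09,0,0.04,0],
    [-0.1,0,0.05,0],
    [-0.1,0,0.05,0],
    [-0.1,0,0.06,0],
    [-0.1,0,0.06,0],
    [0,0,0,0]
  ]
}}

```text
t: 10.9
tool_pos: [0.522, 0.0163, 0.0747]
eef_rot: [3.14, 0.055, 0.015]
force: [-5.7, -1.2, 39.9]
gripper_width: 0.0172
finger_force: 64.0
```

```bash
python3 tilt.py w9 12 6 0 -- 2>/dev/null || python3 tilt.py w9b 12 6 0
python3 - <<'E'
from h import *
im=cv2.imread('pics/w9.png');g=cv2.cvtColor(im,cv2.COLOR_BGR2GRAY)
print(g[60:230:5,300].tolist());print(g[60:230:5,260].tolist())
E
```

```text
10.9 [0.522  0.0163 0.0747] [-5.7 -1.2 39.9] [-0.19  0.4  -0.05]
yaw 2.0
12.0 nose [320.0, 34.0] backtop [237.0, 191.0] [403.0, 191.0] hend [322.0, 347.0] origin [0.596 0.019 0.017]
6.0 nose [320.0, 13.0] backtop [235.0, 186.0] [406.0, 186.0] hend [322.0, 347.0] origin [0.604 0.019 0.025]
0.0 nose [321.0, -9.0] backtop [233.0, 181.0] [409.0, 182.0] hend [321.0, 347.0] origin [0.61  0.019 0.034]
10.95 [0.5219 0.0163 0.0747] [-5.1 -1.3 39.2] [-0.3   0.46 -0.03]
yaw 2.0
12.0 nose [320.0, 34.0] backtop [237.0, 191.0] [403.0, 191.0] hend [322.0, 347.0] origin [0.596 0.019 0.017]
6.0 nose [320.0, 13.0] backtop [235.0, 186.0] [406.0, 186.0] hend [322.0, 347.0] origin [0.604 0.019 0.025]
0.0 nose [321.0, -9.0] backtop [233.0, 181.0] [409.0, 181.0] hend [321.0, 347.0] origin [0.61  0.019 0.034]
[195, 173, 144, 128, 175, 208, 222, 223, 224, 225, 225, 218, 200, 173, 129, 144, 189, 214, 223, 225, 224, 225, 206, 180, 151, 141, 99, 211, 180, 180, 180, 180, 197, 197]
[162, 160, 162, 160, 160, 158, 159, 159, 157, 159, 160, 159, 161, 162, 145, 140, 141, 140, 141, 142, 142, 141, 141, 142, 142, 142, 99, 210, 118, 120, 120, 120, 119, 120]
```

Emit:
{"method": "send_rows", "body": {
  "deltas": [
    [0,0,0,0],
    [0,0,0,0],
    [0,0,0,0]
  ],
  "claw": 0.68,
  "force": 20
}}

```text
t: 11.25
tool_pos: [0.5171, 0.016, 0.0693]
eef_rot: [3.141, 0.055, -0.002]
force: [-0.1, 0.5, -0.0]
gripper_width: 0.0276
finger_force: 0.0
```

Emit:
{"method": "send_rows", "body": {
  "deltas": [
    [0,0,0,0],
    [0,0,0,0],
    [0,0,0,0],
    [0,0,0,0]
  ],
  "claw": 1,
  "force": 20
}}

```text
t: 11.58
tool_pos: [0.5172, 0.016, 0.0692]
eef_rot: [-3.141, -0.055, 0.003]
force: [-2.6, 0.1, 0.2]
gripper_width: 0.0175
finger_force: 21.7
```

```bash
cat > wb.py <<'E'
from h import *
import sys
s=state();print(s['t'],s['tool_pos'].round(4),s['force'].round(1),s['ft_torque'].round(2),s['finger_force'])
im=snap('wrist',sys.argv[1]);g=cv2.medianBlur(cv2.cvtColor(im,cv2.COLOR_RGB2GRAY),5)
k=cv2.HoughCircles(g,cv2.HOUGH_GRADIENT,1,30,param1=80,param2=22,minRadius=17,maxRadius=45)
for u,v,r in (k[0] if k is not None else []):
    px=im[int(v),int(u)].astype(int)
    if v<200 and px.min()>120 and np.ptp(px)<30: print((int(u),int(v),int(r)))
# back plate top: strongest horizontal edge in cols 245-290
d=cv2.Sobel(g[:, 245:290].astype(np.float32).mean(1),cv2.CV_32F,0,1,ksize=3).ravel()
o=np.argsort(-abs(d[:230]))[:8]; print('edges',[(int(i),int(d[i])) for i in sorted(o)])
E
python3 wb.py w10
```

```text
11.5833 [0.5172 0.016  0.0692] [-2.6  0.1  0.2] [-0.07  0.48 -0.01] 21.677992343902588
(345, 151, 25)
(288, 151, 25)
(346, 33, 29)
(288, 30, 26)
(287, 91, 24)
(349, 97, 28)
edges [(4, 78), (5, 82), (183, 170), (184, 335), (185, 165), (188, -151), (189, -198), (190, -95)]
```

All six balls sit in the pan in three rows (wrist rows 151, 94 and 31). I'll regrip slightly higher for finger clearance and lever the nose up.

Emit:
{"method": "send_rows", "body": {
  "deltas": [
    [0,0,0,0],
    [0,0,0,0],
    [0.24,0,-0.29,0],
    [0,0,0,0]
  ],
  "claw": 0.68
}}

```text
t: 11.97
tool_pos: [0.5259, 0.0165, 0.0786]
eef_rot: [-3.141, -0.055, -0.004]
force: [0.7, -0.0, -0.2]
gripper_width: 0.0275
finger_force: 0.0
```

Emit:
{"method": "send_rows", "body": {
  "deltas": [
    [0,0,0,0],
    [0,0,0,0],
    [0,0,0,0],
    [0,0,0,0]
  ],
  "claw": 1,
  "force": 20
}}

```text
t: 12.3
tool_pos: [0.525, 0.0164, 0.0779]
eef_rot: [-3.141, -0.055, -0.004]
force: [1.1, -0.0, 4.9]
gripper_width: 0.0176
finger_force: 21.4
```

Emit:
{"method": "send_rows", "body": {
  "deltas": [
    [-0.15,0,0.09,0],
    [-0.15,0,0.1,0],
    [-0.15,0,0.11,0],
    [-0.15,0,0.11,0],
    [0,0,0,0]
  ]
}}

```text
t: 12.72
tool_pos: [0.5098, 0.0158, 0.0678]
eef_rot: [3.141, 0.055, 0.004]
force: [-0.1, 0.2, 7.5]
gripper_width: 0.0174
finger_force: 22.2
```

```bash
python3 wb.py w11
```

```text
12.7167 [0.5098 0.0158 0.0678] [-0.1  0.2  7.5] [-0.02 -0.17  0.  ] 22.18687891960144
(345, 70, 34)
(289, 72, 32)
(351, 136, 31)
(288, 139, 27)
(281, 4, 37)
edges [(41, 54), (172, -48), (184, 50), (185, 210), (186, 290), (187, 128), (190, -139), (191, -133)]
```

Emit:
{"method": "send_rows", "body": {
  "deltas": [
    [-0.13,0,0.11,0],
    [-0.13,0,0.12,0],
    [-0.12,0,0.12,0],
    [0,0,0,0]
  ]
}}

```text
t: 13.1
tool_pos: [0.5, 0.0155, 0.0586]
eef_rot: [3.141, 0.055, 0.003]
force: [1.7, 0.6, 6.4]
gripper_width: 0.0179
finger_force: 21.9
```

```bash
python3 wb.py w12
```

```text
13.1 [0.5    0.0155 0.0586] [1.7 0.6 6.4] [ 0.03 -0.26 -0.09] 21.879718601703644
(349, 141, 29)
(351, 71, 36)
(285, 142, 28)
(283, 72, 35)
edges [(37, 74), (38, 59), (182, 107), (183, 217), (184, 117), (187, -79), (188, -102), (189, -52)]
```

View pics/w12.png

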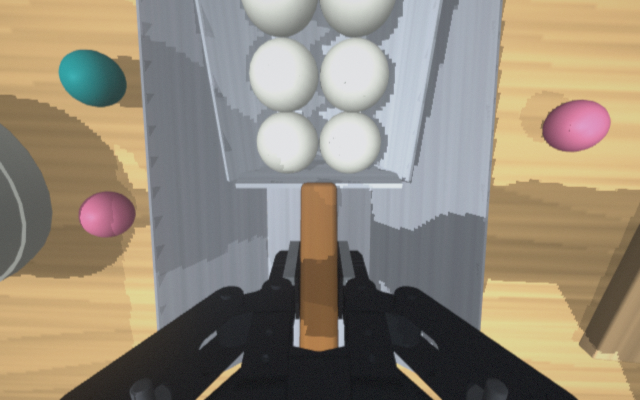

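The wrist view shows all six balls in the tilted-up pan, at (285,142), (349,141), (283,72), (351,71) and two at the top edge. I'll clamp hard and lift.

Emit:
{"method": "send_rows", "body": {
  "deltas": [
    [0,0,0,0],
    [0,0,0,0],
    [0,0,0,0]
  ],
  "claw": 0.98,
  "force": 120
}}

```text
t: 13.4
tool_pos: [0.5003, 0.0155, 0.0588]
eef_rot: [-3.141, -0.055, -0.003]
force: [0.6, 0.3, 4.8]
gripper_width: 0.0163
finger_force: 117.1
```

Emit:
{"method": "send_rows", "body": {
  "deltas": [
    [-0.04,0,-0.2,0],
    [-0.04,0,-0.2,0],
    [0,0,-0.2,0],
    [0,0,-0.3,0],
    [0,0,-0.3,0],
    [0,0,-0.3,0],
    [0,0,-0.3,0],
    [0,0,0,0]
  ]
}}

```text
t: 14.07
tool_pos: [0.4985, 0.0154, 0.105]
eef_rot: [3.141, 0.055, 0.004]
force: [1.0, -0.2, -4.7]
gripper_width: 0.0165
finger_force: 117.5
```

```bash
python3 wb.py w13
```

```text
14.0667 [0.4985 0.0154 0.105 ] [ 1.  -0.2 -4.7] [0.02 0.26 0.03] 117.51025199890137
(286, 73, 36)
(347, 72, 37)
(348, 140, 30)
(283, 140, 27)
edges [(38, 68), (39, 52), (182, 106), (183, 207), (184, 109), (187, -111), (188, -140), (189, -67)]
```

All six are aboard (4.7 N load). Next I'll lift further and fit the jar rim more exactly in the top view.

Emit:
{"method": "send_rows", "body": {
  "deltas": [
    [0,0,-0.4,0],
    [0,0,-0.5,0],
    [0,0,-0.6,0],
    [0,0,-0.6,0],
    [0,0,-0.6,0],
    [0,0,-0.6,0],
    [0,0,-0.4,0],
    [0,0,-0.1,0],
    [0,0,0,0],
    [0,0,0,0]
  ]
}}

```text
t: 14.95
tool_pos: [0.497, 0.0153, 0.1974]
eef_rot: [-3.141, -0.055, 0.002]
force: [-0.7, -0.2, -4.9]
gripper_width: 0.0164
finger_force: 117.5
```

```bash
python3 wb.py w14
python3 - <<'E'
from h import *
im=cv2.imread('pics/top0.png');c=cam('top')
g=cv2.cvtColor(im,cv2.COLOR_BGR2HSV)
m=(g[:,:,1]<60).astype(np.uint8)*255   # grey, unlike the wood
m[:,:185]=0;m[:,258:]=0;m[:200]=0;m[265:]=0
k,l,st,ce=cv2.connectedComponentsWithStats(m);i=1+np.argmax(st[1:,4]);print(st[i],ce[i])
ct=max(cv2.findContours((l==i).astype(np.uint8),0,1)[0],key=len)
P=np.array([onz(c,p[0],.1)[:2] for p in ct])
# rim circle: fit to points on the far-from-camera-foot side (left, up), where rim is the outline
for nm,Q in(('all',P),('y+',P[P[:,1]>.27])):
    A=np.c_[2*Q,np.ones(len(Q))];s=np.linalg.lstsq(A,(Q**2).sum(1),rcond=None)[0];print(nm,s[:2].round(4),np.sqrt(s[2]+s[:2]@s[:2]).round(4))
E
```

```text
14.95 [0.497  0.0153 0.1974] [-0.7 -0.2 -4.9] [-0.02  0.44 -0.03] 117.52048015594482
(348, 141, 29)
(350, 72, 36)
(285, 141, 29)
(282, 75, 32)
edges [(38, 72), (39, 55), (182, 98), (183, 200), (184, 106), (187, -105), (188, -130), (189, -61)]
[ 194  209   55   48 2106] [220.97483381 232.65527066]
all [0.5131 0.2735] 0.0734
y+ [0.5139 0.2822] 0.0682
```

Emit:
{"method": "send_rows", "body": {
  "deltas": [
    [-0.1,-0.2,0,0.17],
    [-0.2,-0.4,0,0.16],
    [-0.22,-0.5,0,0],
    [-0.22,-0.5,0,0],
    [-0.22,-0.5,0,0],
    [-0.22,-0.5,0,0],
    [-0.22,-0.5,0,0],
    [-0.22,-0.5,0,0],
    [-0.22,-0.5,0,0],
    [-0.22,-0.5,0,0],
    [-0.22,-0.5,0,0],
    [-0.22,-0.5,0,0]
  ]
}}

```text
t: 16.0
tool_pos: [0.4337, 0.1566, 0.1981]
eef_rot: [3.142, 0.003, 0.0]
force: [0.3, -0.8, -5.0]
gripper_width: 0.0161
finger_force: 117.5
```

Emit:
{"method": "send_rows", "body": {
  "deltas": [
    [-0.22,-0.5,0,0],
    [-0.22,-0.5,0,0],
    [-0.22,-0.5,0,0],
    [-0.22,-0.5,0,0],
    [-0.22,-0.5,0,0],
    [-0.22,-0.5,0,0],
    [-0.22,-0.5,0,0],
    [-0.22,-0.5,0,0],
    [-0.22,-0.5,0,0],
    [-0.2,-0.4,0,0],
    [0,0,0,0],
    [0,0,0,0]
  ]
}}

```text
t: 17.0
tool_pos: [0.3792, 0.2784, 0.1981]
eef_rot: [-3.142, -0.004, -0.0]
force: [-0.3, -1.0, -5.0]
gripper_width: 0.0165
finger_force: 117.5
```

```bash
python3 wb.py w15; python3 tilt.py w15b 0 -6 -12 -18
```

```text
17.0 [0.3792 0.2784 0.1981] [-0.3 -1.  -5. ] [-0.04  0.34 -0.02] 117.5225293636322
(356, 78, 37)
(284, 72, 35)
(347, 141, 29)
(285, 142, 28)
edges [(37, 44), (38, 59), (39, 42), (42, 39), (113, 39), (182, 95), (183, 189), (184, 103)]
17.05 [0.3797 0.2776 0.198 ] [ 0.1 -0.3 -4.6] [-0.05  0.31 -0.01]
yaw 0.1
0.0 nose [320.0, -10.0] backtop [232.0, 182.0] [408.0, 182.0] hend [320.0, 347.0] origin [0.468 0.278 0.157]
-6.0 nose [320.0, -34.0] backtop [229.0, 178.0] [411.0, 178.0] hend [320.0, 346.0] origin [0.474 0.278 0.167]
-12.0 nose [320.0, -60.0] backtop [226.0, 175.0] [414.0, 175.0] hend [320.0, 343.0] origin [0.479 0.278 0.177]
-18.0 nose [321.0, -89.0] backtop [223.0, 173.0] [418.0, 173.0] hend [320.0, 340.0] origin [0.482 0.278 0.188]
```

On target over the jar. I'll loosen the grip a little so the scoop can sag nose-down.

Emit:
{"method": "send_rows", "body": {
  "deltas": [
    [0,0,0,0],
    [0,0,0,0],
    [0,0,0,0]
  ],
  "claw": 0.8,
  "force": 20
}}

```text
t: 17.35
tool_pos: [0.3802, 0.2772, 0.1981]
eef_rot: [3.142, -0.0, 0.0]
force: [-0.0, -0.7, -4.5]
gripper_width: 0.0168
finger_force: 48.2
```

```bash
python3 wb.py w16
```

```text
17.35 [0.3802 0.2772 0.1981] [-0.  -0.7 -4.5] [0.03 0.37 0.01] 48.23477804660797
(284, 72, 35)
(285, 142, 28)
(348, 71, 37)
(347, 142, 28)
(428, 57, 19)
edges [(37, 45), (38, 61), (39, 45), (42, 40), (167, -40), (182, 94), (183, 190), (184, 105)]
```

Grip force is down to 48 N with no slip yet. I'll loosen it in small steps.

Emit:
{"method": "send_rows", "body": {
  "deltas": [
    [0,0,0,0],
    [0,0,0,0]
  ],
  "claw": 0.795
}}

```text
t: 17.57
tool_pos: [0.3802, 0.2775, 0.1982]
eef_rot: [-3.141, -0.0, -0.001]
force: [0.6, 0.4, -4.0]
gripper_width: 0.0176
finger_force: 26.8
```

Emit:
{"method": "send_rows", "body": {
  "deltas": [
    [0,0,0,0],
    [0,0,0,0]
  ],
  "claw": 0.79
}}

```text
t: 17.73
tool_pos: [0.3803, 0.278, 0.1985]
eef_rot: [-3.141, -0.001, -0.002]
force: [0.0, 0.7, -1.6]
gripper_width: 0.0179
finger_force: 11.3
```

```bash
python3 wb.py w17
```

```text
17.7333 [0.3803 0.278  0.1985] [ 0.   0.7 -1.6] [ 0.11 -0.2   0.  ] 11.324155032634735
(335, 75, 23)
(337, 128, 23)
(292, 75, 20)
(292, 129, 19)
edges [(206, 111), (207, 94), (210, -109), (211, -156), (212, -57), (215, 61), (216, 69), (217, 65)]
```

Emit:
{"method": "send_rows", "body": {
  "deltas": [
    [0,0,0,0],
    [0,0,0,0]
  ]
}}

```text
t: 17.95
tool_pos: [0.3803, 0.2779, 0.1984]
eef_rot: [-3.141, -0.001, -0.001]
force: [-0.3, 0.3, -0.1]
gripper_width: 0.0182
finger_force: 11.8
```

Emit:
{"method": "send_rows", "body": {
  "deltas": [
    [0,0,0,0],
    [0,0,0,0],
    [0,0,0,0]
  ],
  "claw": 0.98,
  "force": 120
}}

```text
t: 18.2
tool_pos: [0.3803, 0.2779, 0.1984]
eef_rot: [-3.141, -0.001, -0.002]
force: [1.7, 1.5, 0.9]
gripper_width: 0.0166
finger_force: 116.8
```

```bash
python3 wb.py w18;python3 tilt.py w18b 20 30 40 50 60
python3 - <<'E'
from h import *
a=snap('scene','s18');b=snap('wrist','w18c')
x=cv2.resize(a[100:300,130:530],(800,400),interpolation=2);y=cv2.resize(b[:250],(512,200))
y=cv2.copyMakeBorder(y,0,0,0,288,0);cv2.imwrite('pics/v18.png',np.vstack([x,y])[:,:,::-1])
E
```

```text
18.2 [0.3803 0.2779 0.1984] [1.7 1.5 0.9] [ 0.31 -0.61  0.09] 116.79128766059875
(352, 54, 44)
(293, 53, 17)
edges [(205, 68), (206, 138), (207, 79), (210, -166), (211, -121), (215, 67), (216, 71), (217, 59)]
18.25 [0.3803 0.2779 0.1984] [1.3 0.9 0.5] [ 0.3  -0.73  0.12]
yaw 0.0
20.0 nose [320.0, 58.0] backtop [240.0, 198.0] [401.0, 198.0] hend [321.0, 346.0] origin [0.443 0.278 0.131]
30.0 nose [320.0, 88.0] backtop [242.0, 208.0] [399.0, 208.0] hend [321.0, 341.0] origin [0.427 0.278 0.122]
40.0 nose [320.0, 116.0] backtop [244.0, 219.0] [397.0, 219.0] hend [321.0, 334.0] origin [0.41  0.278 0.115]
50.0 nose [320.0, 143.0] backtop [246.0, 230.0] [395.0, 230.0] hend [322.0, 324.0] origin [0.392 0.278 0.111]
60.0 nose [320.0, 169.0] backtop [246.0, 243.0] [394.0, 243.0] hend [322.0, 311.0] origin [0.373 0.278 0.111]
```

View pics/v18.png

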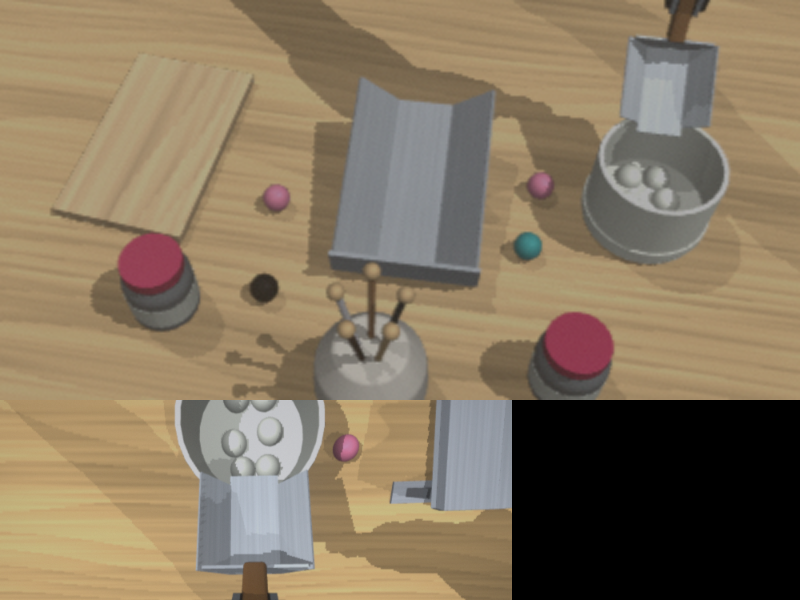

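All six balls are in the jar: in the wrist inset at (235,443), (270,432), (243,467), (267,466), (236,405) and (265,405). The trough is empty, and the scoop is tipped about 30° with its nose over the rim. I'll lift it and carry it to the board.

Emit:
{"method": "send_rows", "body": {
  "deltas": [
    [0,0,-0.2,0],
    [0,0,-0.4,0],
    [0,0,-0.5,0],
    [0,0,-0.5,0],
    [0,0,-0.5,0],
    [0,0,-0.4,0],
    [0,0,0,0]
  ]
}}

```text
t: 18.98
tool_pos: [0.3804, 0.2781, 0.2628]
eef_rot: [-3.141, -0.001, -0.003]
force: [-0.1, -0.7, -2.2]
gripper_width: 0.0166
finger_force: 116.9
```

Emit:
{"method": "send_rows", "body": {
  "deltas": [
    [0.1,0.6,0,0],
    [0.2,0.9,0,0],
    [0.23,1,0,0],
    [0.23,1,0,0],
    [0.23,1,0,0],
    [0.23,1,0,0],
    [0.23,1,0,0],
    [0.23,1,0,0],
    [0.23,1,0,0],
    [0.23,1,0,0],
    [0.23,1,0,0],
    [0.23,1,0,0]
  ]
}}

```text
t: 19.98
tool_pos: [0.4447, -0.0111, 0.26]
eef_rot: [-3.142, -0.001, 0.002]
force: [0.5, -0.3, -2.5]
gripper_width: 0.0166
finger_force: 117.3
```

Emit:
{"method": "send_rows", "body": {
  "deltas": [
    [0.23,1,0,0],
    [0.23,1,0,0],
    [0.23,1,0,0],
    [0.23,1,0,0],
    [0.23,1,0,0],
    [0.23,1,0,0],
    [0.23,1,0,0],
    [0.23,1,0,0],
    [0.23,1,0,0],
    [0.2,0.9,0,0],
    [0.2,0.7,0,0],
    [0,0,0,0]
  ]
}}

```text
t: 20.98
tool_pos: [0.5061, -0.279, 0.2591]
eef_rot: [3.141, -0.006, -0.004]
force: [-0.6, -0.4, -2.2]
gripper_width: 0.0162
finger_force: 117.2
```

Emit:
{"method": "send_rows", "body": {
  "deltas": [
    [0,0.1,0,0.36],
    [0,0,0,0.36],
    [0,0,0,0],
    [0,0,0,0]
  ]
}}

```text
t: 21.32
tool_pos: [0.5068, -0.2768, 0.26]
eef_rot: [-3.139, 0.115, 0.002]
force: [0.5, -0.3, -1.3]
gripper_width: 0.0162
finger_force: 117.3
```

```bash
python3 wb.py w19; python3 tilt.py w19b 20 25 30 35
```

```text
21.3167 [ 0.5068 -0.2768  0.26  ] [ 0.5 -0.3 -1.3] [-0.01  0.07 -0.01] 117.29130148887634
edges [(22, 102), (23, 122), (24, 102), (206, 128), (210, -130), (211, -122), (216, 92), (217, 84)]
21.3667 [ 0.5069 -0.2768  0.2602] [-0.4  0.8 -2.4] [-0.01  0.07 -0.03]
yaw -4.2
20.0 nose [323.0, 58.0] backtop [242.0, 197.0] [404.0, 198.0] hend [320.0, 346.0] origin [ 0.569 -0.283  0.193]
25.0 nose [324.0, 73.0] backtop [244.0, 202.0] [403.0, 203.0] hend [319.0, 344.0] origin [ 0.562 -0.283  0.188]
30.0 nose [325.0, 88.0] backtop [246.0, 207.0] [402.0, 208.0] hend [319.0, 341.0] origin [ 0.553 -0.283  0.183]
35.0 nose [325.0, 102.0] backtop [247.0, 212.0] [401.0, 213.0] hend [318.0, 338.0] origin [ 0.545 -0.283  0.18 ]
```

Emit:
{"method": "send_rows", "body": {
  "deltas": [
    [0.02,0.4,0.7,0],
    [0.02,0.4,0.8,0],
    [0.02,0.4,0.8,0],
    [0,0,0.8,0],
    [0,0,0.8,0],
    [0,0,0.7,0],
    [0,0,0.5,0],
    [0,0,0,0]
  ]
}}

```text
t: 22.08
tool_pos: [0.5048, -0.3064, 0.1302]
eef_rot: [-3.137, 0.116, 0.006]
force: [-0.5, -0.6, -3.2]
gripper_width: 0.0164
finger_force: 117.3
```

Emit:
{"method": "send_rows", "body": {
  "deltas": [
    [0,0,0,0],
    [0,0,0,0]
  ],
  "claw": 0.797,
  "force": 30
}}

```text
t: 22.25
tool_pos: [0.5069, -0.3076, 0.1343]
eef_rot: [3.139, -0.117, 0.002]
force: [-0.1, -0.5, -2.4]
gripper_width: 0.0176
finger_force: 39.0
```

Emit:
{"method": "send_rows", "body": {
  "deltas": [
    [0,0,0.15,0],
    [0,0,0.15,0],
    [0,0,0.15,0],
    [0,0,0,0]
  ]
}}

```text
t: 22.58
tool_pos: [0.5065, -0.3073, 0.1217]
eef_rot: [3.139, -0.117, 0.001]
force: [1.2, -0.3, 0.2]
gripper_width: 0.0177
finger_force: 38.1
```

Emit:
{"method": "send_rows", "body": {
  "deltas": [
    [-0.26,0,0.22,0],
    [-0.26,0,0.23,0],
    [-0.26,0,0.24,0],
    [-0.22,0,0.26,0],
    [-0.21,0,0.27,0],
    [-0.2,0,0.27,0],
    [0,0,0,0]
  ]
}}

```text
t: 23.17
tool_pos: [0.4692, -0.3046, 0.0828]
eef_rot: [-3.139, 0.119, 0.004]
force: [-1.0, 0.0, 1.0]
gripper_width: 0.0173
finger_force: 35.3
```

Emit:
{"method": "send_rows", "body": {
  "deltas": [
    [-0.17,0,0.3,0],
    [-0.16,0,0.3,0],
    [0,0,0,0]
  ]
}}

```text
t: 23.42
tool_pos: [0.4615, -0.3039, 0.0678]
eef_rot: [-3.138, 0.118, 0.003]
force: [-0.3, 0.0, -0.0]
gripper_width: 0.0176
finger_force: 34.2
```

```bash
python3 wb.py w20; python3 tilt.py w20b 0 5 10 15 20
```

```text
23.4167 [ 0.4615 -0.3039  0.0678] [-0.3  0.  -0. ] [-0.19 -0.15 -0.08] 34.16392207145691
edges [(174, -33), (175, -31), (181, 59), (182, 210), (183, 261), (184, 108), (187, -42), (188, -36)]
23.4667 [ 0.462  -0.3039  0.0684] [-0.3 -0.5 -1.6] [-0.01  0.17  0.02]
yaw -4.3
0.0 nose [321.0, -10.0] backtop [233.0, 181.0] [409.0, 182.0] hend [321.0, 347.0] origin [ 0.55  -0.311  0.028]
5.0 nose [322.0, 8.0] backtop [236.0, 185.0] [407.0, 185.0] hend [321.0, 347.0] origin [ 0.545 -0.311  0.02 ]
10.0 nose [322.0, 26.0] backtop [238.0, 189.0] [406.0, 189.0] hend [321.0, 347.0] origin [ 0.539 -0.311  0.013]
15.0 nose [323.0, 42.0] backtop [240.0, 193.0] [405.0, 194.0] hend [320.0, 347.0] origin [ 0.532 -0.311  0.007]
20.0 nose [324.0, 58.0] backtop [242.0, 197.0] [404.0, 198.0] hend [320.0, 346.0] origin [ 0.525 -0.311  0.001]
```

Nearly flat, so I'll release and move straight up.

Emit:
{"method": "send_rows", "body": {
  "deltas": [
    [0,0,0.1,0],
    [0,0,0,0],
    [0,0,0,0]
  ]
}}

```text
t: 23.77
tool_pos: [0.4632, -0.3041, 0.0671]
eef_rot: [3.139, -0.117, 0.0]
force: [-0.4, -0.3, -1.6]
gripper_width: 0.0172
finger_force: 34.1
```

Emit:
{"method": "send_rows", "body": {
  "deltas": [
    [0,0,0,0],
    [0,0,0,0],
    [0,0,0,0],
    [0,0,0,0],
    [0,0,0,0]
  ],
  "claw": 0
}}

```text
t: 24.18
tool_pos: [0.4629, -0.304, 0.0671]
eef_rot: [-3.139, 0.117, -0.0]
force: [0.9, -0.0, 0.1]
gripper_width: 0.0768
finger_force: 0.0
```

Emit:
{"method": "send_rows", "body": {
  "deltas": [
    [0,0,-0.5,0],
    [0,0,-0.8,0],
    [0,0,-0.8,0],
    [0,0,-0.8,0],
    [0,0,-0.8,0],
    [0,0,-0.8,0],
    [-0.5,0,-0.5,0],
    [-0.5,0,0,0],
    [0,0,0,0],
    [0,0,0,0],
    [0,0,0,0]
  ]
}}

```text
t: 25.1
tool_pos: [0.4377, -0.302, 0.1914]
eef_rot: [-3.139, 0.118, 0.001]
force: [-1.1, -0.1, -0.5]
gripper_width: 0.0853
finger_force: 0.0
```

Run:
```python
from h import *
s=state();print(s['t'],s['tool_pos'].round(3),s['force'].round(1))
a=snap('scene','s21');b=snap('wrist','w21')
x=cv2.resize(a[100:270,130:530],(800,340),interpolation=2);y=cv2.resize(b[:260],(640,260))
y=cv2.copyMakeBorder(y,0,0,0,160,0);cv2.imwrite('pics/v21.png',np.vstack([x,y])[:,:,::-1])
c=cam('wrist')
M=R.from_euler('z',-.075).as_matrix();o=np.array([.5124,-.307,.016])
print('ideal nose',proj(c,o+M@[.083,0,0]),'back corners',proj(c,o+M@[-.017,.05,.027]),proj(c,o+M@[-.017,-.05,.027]))
```

```text
25.1 [ 0.438 -0.302  0.191] [-1.1 -0.1 -0.5]
ideal nose [319.75322909  18.21470697] back corners [269.09154998 126.63934366] [370.12455357 126.73170906]
```

View pics/v21.png

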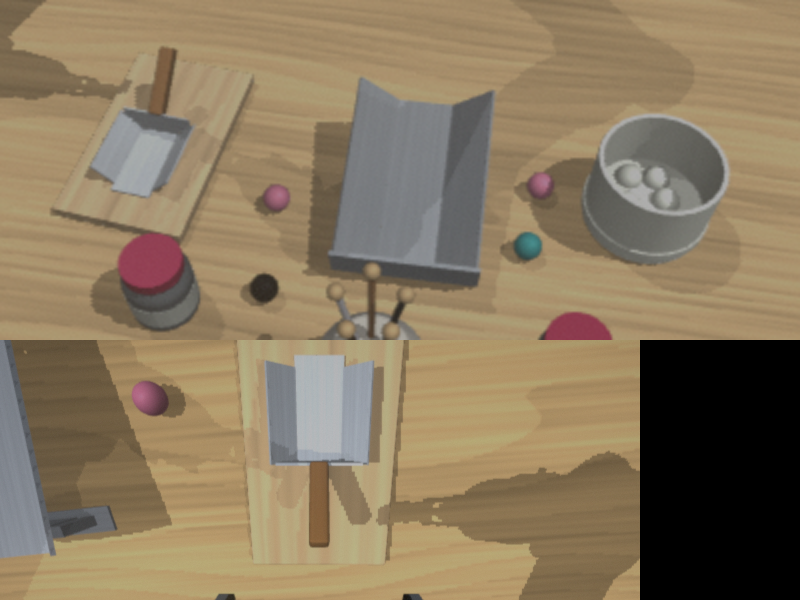

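The final picture shows the scoop flat and centred on the board: nose at (320,15) against an ideal (320,18), back plate at row 124 against 127. The balls are in the jar and the trough is empty, so I'm handing in.

```bash
python3 -c "
from plant import *
print(hand_in())"
```

```text
the job is handed in; nothing more can be done
None
```

I handed the job in at about 25 s of the 64 s allowed: all six balls are in the jar, the scoop lies flat in the middle of the board, and the pots and vase were left alone; hand-in returned no verdict.

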